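Build up a sieve tower on the shaker

TASK

Assemble the sieve tower on the small sieve shaker, one piece at a time from the bottom up: the fine-meshed sieve into the shaker's pan, then the medium one, then the coarse one, and the lid on top, each fully seated in the one below. Leave the petri dish, the vials and the timer where they stand, and let go of everything.

Things in the scene. Friction and masses are not known exactly. Their poses are not given: they have to be found in the camera images.
- shaker: Sieve shaker, fixed to the table: a white box 96 x 104 mm, 43 mm high (knob on its front), a dark round plate (72 mm diameter, top at 49 mm) and on it a fixed steel pan, outside 56 mm, mouth 52 mm, rim 75 mm above the table. Origin: centre of the underside, under the pan's axis; z up. A piece seated in the pan has its origin 69 mm above this origin.
- fine_sieve: Round open steel frame, outside 56 mm, mouth 52 mm; below it a 6 mm high foot tapering to 44 mm enters the mouth of the piece below until its shoulder rests on that rim. Stands on its foot. Origin: centre of the underside of the foot; z up. The shortest of the three sieves, 32 mm high in all, with the closest mesh (2.2 mm pitch, looks like a nearly closed grey disc). The piece seated in it has its origin 26 mm above this one's.
- medium_sieve: Round open steel frame, outside 56 mm, mouth 52 mm; below it a 6 mm high foot tapering to 44 mm enters the mouth of the piece below until its shoulder rests on that rim. Stands on its foot. Origin: centre of the underside of the foot; z up. The middle one, 40 mm high in all, mesh of 6.5 mm pitch. The piece seated in it has its origin 34 mm above this one's.
- coarse_sieve: Round open steel frame, outside 56 mm, mouth 52 mm; below it a 6 mm high foot tapering to 44 mm enters the mouth of the piece below until its shoulder rests on that rim. Stands on its foot. Origin: centre of the underside of the foot; z up. The tallest, 50 mm high in all, with the widest mesh (12.5 mm pitch). The piece seated in it has its origin 44 mm above this one's.
- sieve_lid: Closed steel lid, 56 mm diameter, flat top at 11 mm, with the same 6 mm tapered foot underneath (44 to 48 mm diameter) and a black round knob in the middle of the top, 20 mm diameter, from 11 to 34 mm height. Origin: centre of the underside of the foot; z up.
- petri_dish: Bystander, loose: closed petri dish lying flat, 92 mm diameter, 15 mm high. Origin: centre of the underside.
- vial_a: Bystander, loose: small upright glass vial with white cap, 23 mm diameter, 52 mm high, the one farther to the robot's left. Origin: centre of the underside.
- vial_b: Bystander, loose: small upright glass vial like the other, 23 mm diameter, 52 mm high, the one farther to the right. Origin: centre of the underside.
- timer: Bystander, loose: upright white and blue timer, 47 x 68 x 72 mm high. Origin: centre of the underside.

How it is judged:
On the way, in this order (a step that is already met when the one before it is completed fails the run):
1. the fine sieve is seated in the pan of the shaker (z of fine_sieve in the frame of shaker between 0.066 and 0.072 m and horizontal distance between fine_sieve and shaker below 0.005 m and angle between the z axis of fine_sieve and the z axis of shaker, either way round below 0.06 rad), for 0.2 s.
2. the medium sieve is seated in the fine sieve (z of medium_sieve in the frame of fine_sieve between 0.023 and 0.029 m and horizontal distance between medium_sieve and fine_sieve below 0.005 m and angle between the z axis of medium_sieve and the z axis of fine_sieve, either way round below 0.06 rad), for 0.2 s.
3. the coarse sieve is seated in the medium sieve (z of coarse_sieve in the frame of medium_sieve between 0.031 and 0.037 m and horizontal distance between coarse_sieve and medium_sieve below 0.005 m and angle between the z axis of coarse_sieve and the z axis of medium_sieve, either way round below 0.06 rad), for 0.2 s.
4. the lid is seated in the coarse sieve (z of sieve_lid in the frame of coarse_sieve between 0.041 and 0.047 m and horizontal distance between sieve_lid and coarse_sieve below 0.005 m and angle between the z axis of sieve_lid and the z axis of coarse_sieve, either way round below 0.06 rad), for 0.2 s.
At the end, for the whole second after the job is handed in: Fine sieve in the shaker's pan, medium in the fine, coarse in the medium, lid in the coarse: each within 3 mm of its seated height, 5 mm of the axis and 0.06 rad of the piece below; tower upright within 0.1 rad, slower than 0.02 m/s, all released (all of step 1 and all of step 2 and all of step 3 and all of step 4 and linear speed of each of fine_sieve, medium_sieve, coarse_sieve, sieve_lid below 0.02 m/s and angle between each of fine_sieve, medium_sieve, coarse_sieve, sieve_lid's own z axis and vertical below 0.1 rad); the robot touches nothing.
It fails at once if the petri dish is shifted by more than 25 mm (distance of petri_dish from where it was at the start of the episode above 0.025 m).
It fails at once if the vial a is shifted by more than 25 mm (distance of vial_a from where it was at the start of the episode above 0.025 m).
It fails at once if the vial b is shifted by more than 25 mm (distance of vial_b from where it was at the start of the episode above 0.025 m).
It fails at once if the timer is shifted by more than 25 mm (distance of timer from where it was at the start of the episode above 0.025 m).
It also fails if it takes over 134 s, if anything falls off the work surface, if the arm or the gripper's body presses on something with over 40 N, if the wrist force passes 120 N, or if a joint passes its speed limit or range.

ROBOT

A 6-joint arm with a two-finger parallel gripper is mounted at the origin on the work surface; the furniture and walls round the work are solid. World frame = base frame: x ahead of the robot, y to its left, z up, the work surface at z = 0. Lengths are in m, angles in rad, forces in N, time in s.
With the tool pointing down it reaches from about 0.35 to 0.975 m from the base axis. Payload 4.9 kg.
Tool frame: the origin (TCP) lies midway between the tips of the shut fingers; the grasp point (between the pads) lies 19 mm behind it (arm.pinch_z is the distance from the TCP to the grasp point, in m); z points along the fingers, y is the line along which they close (so a half turn about z gives the same grasp; the last joint's range is limited). The gripper opens to 85 mm and grips with 20 to 120 N. Pads are 22 mm wide; open, the fingers measure 114 mm over their backs; the gripper's body (76 mm by 85 mm) begins 54 mm behind the grasp point. The pads swing forward as they close: fully open they stand 13 mm farther back than shut.
Start: joints at [1.09, 0.053, 1.613, -0, 1.476, -0.119], TCP at [0.221, 0.585, 0.231] pointing down, gripper open.
Joint ranges: [-3.01, 3.01], [-1.01, 2.22], [0.06, 2.58], [-1.02, 4.17], [0.09, 2.62], [-3.14, 3.14]. Speed limits (rad/s): [2.57, 2.57, 3.14, 3.14, 3.14, 3.14].

INTERFACE

Orientations are given as a rotation vector (axis times angle).
In Python, from workcell import arm, optics gives the robot as it stands. The module is installed in compiled form; this text tells all that it offers.
- The arm moves only by the shell command python3 -m handwheel 'ROWS' [FORCE]. ROWS is JSON, a list of rows, each a list of 3 entries, a list of its own where there are three numbers: the shift along the world's x, y, z as a fraction of full scale, then the turn about the world's z as a fraction of full scale, then the opening, from 0 (shut) to 1 (fully open). In form: [[[dx, dy, dz], turn, gripper], ...]. A call has exactly 8 rows; each row shifts and turns the commanded pose from where the row before left it; what a row does not reach is not made up. Full scale, the value 1, is 100 mm for a shift and 180 degrees for a turn. A row lasts 1/8 s, in which the tool goes at most 62.5 mm and 10.7 degrees, less where a joint would pass 70% of its speed; a pose out of reach is approached as far as the arm can. A call with a number of a shift or a turn outside -1 to 1 is refused whole. A call with a gripper value outside its range is refused whole. The fingers move at their own pace and stop on an object; FORCE is the grip in N (left out, the last holds). Time passes only in rows, so rows that do not move let the fingers close, or fill a call up. It gives the time, the measured TCP pose, the force, the opening and the grip force at its end, in the units of the state.
- arm.read_state(): the state, without advancing time (a new reading comes with each control period).
- optics.get_image(name): name is "scene" or "top" or "wrist"; returns a dict with "img" (400x640x3 uint8, red, green, blue), "fx", "fy", "cx", "cy" (pixels), "extrinsics" (4x4, takes a point from camera to world coordinates); the wrist camera has in their place "mount" (4x4, takes a point from camera to tool coordinates, whose origin is the TCP and whose axes are the flange's). Camera axes: x right, y down, z forward; pixel columns grow to the right and rows downward; lengths in m; the calibration is good to about 2 mm. The wrist camera is an equidistant fisheye: a pixel r from the principal point sees the ray r / f radians off the axis. A picture is of the moment at which its call begins: read the wrist's pose just before it. There is no depth.
- arm.sign_off(): hands the job in; it is judged then, once.
The state is a dict: "clock": time; "qpos": joint angles; "qvel": joint speeds; "effort": joint torques, N m; "ee_pos": TCP position; "tool_rot": TCP orientation; "wrist_force": force on the tool from outside, world axes, zero at the start; "moment": the same for the moment, N m; "gripper_width": opening from 0.0 (shut) to 1.0 (fully open); "grip_force": force on a finger pad.
Only numpy, scipy, OpenCV 4.12 (cv2) and the standard library are available. Lean on these libraries where they do the work, as an engineer would, in place of code of your own. Each camera call takes 0.05 s, during which the arm holds its last target. There are 200 camera calls.

## Working session

There is one attempt and no reset: what is moved stays moved. The work goes in short steps, Python scripts to look and compute and a shell command to move; the robot and the scene stay as the last step left them, time stands still between calls to the robot, and variables do not carry over. Pictures are saved under pics/ and viewed, at most 14 in all, crops included, and the job is handed in when it is done.

```bash
mkdir -p pics; python3 - <<'E'
from workcell import arm, optics
import cv2
print({k:(v if not hasattr(v,'tolist') else v.tolist()) for k,v in arm.read_state().items()},arm.pinch_z)
for n in ("scene","top"):
    d=optics.get_image(n); cv2.imwrite(f"pics/{n}0.png",d["img"][:,:,::-1]); print(n,d["fx"],d["fy"],d["cx"],d["cy"],d["extrinsics"])
E
```

```text
{'clock': 0.0, 'qpos': [1.0900391884917964, 0.053387190923284186, 1.6143211020686878, -1.956417846408478e-05, 1.4760206956851614, -0.1189954598534086], 'qvel': [0.0010416530947221707, -0.0002144458553278987, -0.00020553139325240233, 0.0003069139610927106, -0.0005506514506136461, -0.0002441994255634443], 'effort': [-0.001013733672152739, -39.37050461769104, -37.01650142669678, -0.0002114521703333594, 0.007351451204158366, 1.1849464556235034e-05], 'ee_pos': [0.22090490013644143, 0.5839732452867935, 0.23002804262610307], 'tool_rot': [-0.5650469341646343, -3.089735931931638, 0.0032143996885805595], 'wrist_force': [0.1738239619284461, 0.41643573898228115, 0.20019633478416396], 'moment': [0.08562268139314319, 0.0139732926494013, 0.03163785826669579], 'grip_force': 0.0, 'gripper_width': 0.9995208578329969} 0.0187
scene 368.5858211828142 368.5858211828142 323.28270821591315 200.70680249946471 [[-0.47230868 -0.61495369  0.63147167 -0.03795935]
 [-0.88135663  0.3389331  -0.32914259  0.16135349]
 [-0.0116192  -0.71200864 -0.70207456  0.65093097]
 [ 0.          0.          0.          1.        ]]
top 420.86893318923273 420.86893318923273 318.00040209097205 204.43965527178932 [[-0.00831502 -0.99098163  0.13373952  0.37083277]
 [-0.99996477  0.00808613 -0.00225447 -0.15424958]
 [ 0.00115271 -0.13375356 -0.99101395  1.0958646 ]
 [ 0.          0.          0.          1.        ]]
```

View pics/top0.png

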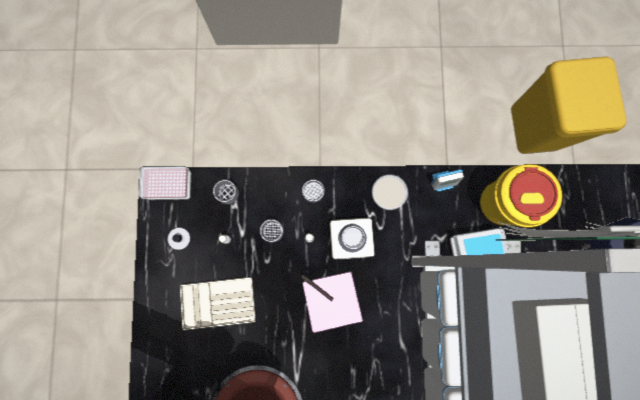

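View pics/scene0.png

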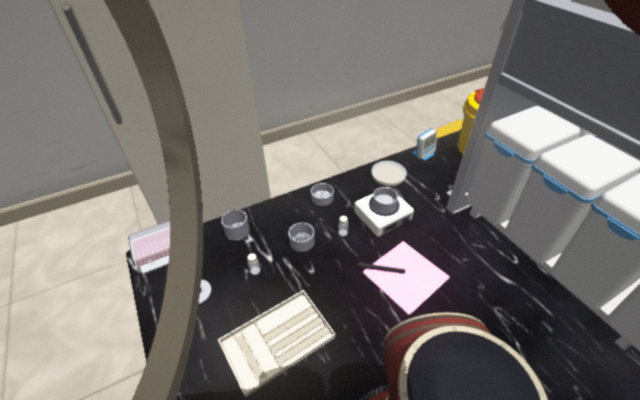

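The top view shows the shaker at (352,238), sieves at (225,191), (271,231) and (313,190), and the lid at (178,239). The vials are at (224,239) and (309,238), the petri dish at (390,192), and the timer at (448,180). Next I'll enlarge the view to identify the meshes and get first positions.

```bash
cat > h.py <<'E'
from workcell import arm, optics
import cv2, numpy as np
from scipy.spatial.transform import Rotation as R
def topxy(d,u,v,z):
    E=d["extrinsics"]; r=E[:3,:3]@[(u-d["cx"])/d["fx"],(v-d["cy"])/d["fy"],1]
    return (E[:3,3]+r*(z-E[2,3])/r[2])
def proj(d,p):
    E=d["extrinsics"]; c=E[:3,:3].T@(np.array(p)-E[:3,3]); return d["fx"]*c[:2]/c[2]+[d["cx"],d["cy"]]
E
python3 - <<'E'
from h import *
d=optics.get_image("top")
c=d["img"][165:265,150:470,::-1]
cv2.imwrite("pics/c1.png",cv2.resize(c,(800,250),interpolation=cv2.INTER_CUBIC))
for n,u,v,z in [("coarse?",225,191,.05),("B",313,190,.032),("C",271.5,231,.04),("lid",178.5,239,.034),("va",224,239,.052),("vb",309,238,.052),("petri",390,192,.015),("timer",448,180,.072),("pan",352,237,.075)]:
    print(n,topxy(d,u,v,z).round(4))
s=arm.read_state(); M=R.from_rotvec(s["tool_rot"]).as_matrix(); print(M.round(3))
w=optics.get_image("wrist"); print({k:w[k] for k in w if k!="img"})
E
```

```text
coarse? [0.548  0.0772 0.05  ]
B [ 0.5518 -0.1442  0.032 ]
C [ 0.447  -0.0394  0.04  ]
lid [0.4292 0.1952 0.034 ]
va [0.4273 0.0767 0.052 ]
vb [ 0.428  -0.1336  0.052 ]
petri [ 0.5478 -0.3443  0.015 ]
timer [ 0.5674 -0.4788  0.072 ]
pan [ 0.4283 -0.2383  0.075 ]
[[-0.935  0.354 -0.001]
 [ 0.354  0.935 -0.001]
 [ 0.    -0.002 -1.   ]]
{'fx': 309.70691628693146, 'fy': 309.70691628693146, 'cx': 317.95569240474543, 'cy': 193.5406488551973, 'mount': array([[-2.97038711e-04, -9.47453716e-01, -3.19892744e-01,
         8.20566889e-02],
       [ 9.99999858e-01, -1.39716753e-04, -5.14746006e-04,
        -9.56588009e-04],
       [ 4.43003641e-04, -3.19892851e-01,  9.47453623e-01,
        -1.42320172e-01],
       [ 0.00000000e+00,  0.00000000e+00,  0.00000000e+00,
         1.00000000e+00]])}
```

View pics/c1.png

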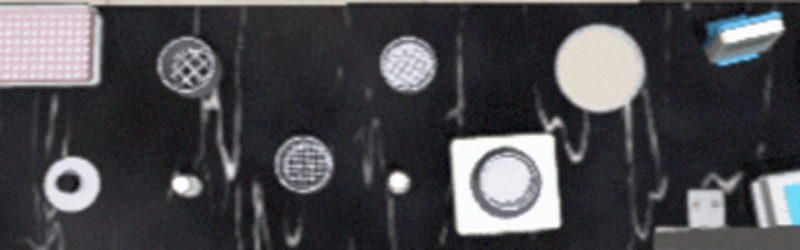

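Crop c1 identifies the pieces by mesh: fine at the upper right (408,64), medium at lower centre (304,165), coarse at upper left (185,66), lid at (71,184). I'll move over the fine sieve and turn the fingers to close along x.

```bash
python3 -m handwheel '[[[0.2,-0.46,0],-0.048,1],[[0.2,-0.46,0],-0.048,1],[[0.2,-0.46,0],-0.048,1],[[0.2,-0.46,0],-0.048,1],[[0.2,-0.46,0],-0.048,1],[[0.2,-0.46,0],-0.048,1],[[0.2,-0.46,0],-0.048,1],[[0.2,-0.46,0],-0.048,1]]' 40
python3 -m handwheel '[[[0.25,-0.52,0],0,1],[[0.25,-0.52,0],0,1],[[0.25,-0.52,0],0,1],[[0.25,-0.52,0],0,1],[[0.25,-0.52,0],0,1],[[0.25,-0.52,0],0,1],[[0.21,-0.48,0],0,1],[[0,0,0],0,1]]'
cat >> h.py <<'E'
def wrist(name=None):
    s=arm.read_state(); w=optics.get_image("wrist"); T=np.eye(4); T[:3,:3]=R.from_rotvec(s["tool_rot"]).as_matrix(); T[:3,3]=s["ee_pos"]
    w["E"]=T@w["mount"]
    if name: cv2.imwrite(f"pics/{name}.png",w["img"][:,:,::-1])
    return w
def wproj(w,P):   # world points -> fisheye pixels
    c=(np.atleast_2d(P)-w["E"][:3,3])@w["E"][:3,:3]; r=np.hypot(c[:,0],c[:,1]); th=np.arctan2(r,c[:,2])
    return w["fx"]*(th/r)[:,None]*c[:,:2]+[w["cx"],w["cy"]]
def wray(w,u,v,z):
    a=np.array([u-w["cx"],v-w["cy"]])/w["fx"]; t=np.hypot(*a); d=np.r_[a/t*np.sin(t),np.cos(t)]
    r=w["E"][:3,:3]@d; return w["E"][:3,3]+r*(z-w["E"][2,3])/r[2]
E
python3 - <<'E'
from h import *
w=wrist("w1")
for n,p in dict(fine=(.5518,-.1442,.032),vb=(.428,-.1336,.052),pan=(.4283,-.2383,.075),petri=(.5478,-.3443,.015),med=(.447,-.0394,.04)).items(): print(n,wproj(w,p).round(0))
E
```

```text
clock: 1.2
ee_pos: [0.3815, 0.215, 0.2313]
tool_rot: [2.224, 2.219, 0.001]
wrist_force: [1.4, 0.2, -0.3]
gripper_width: 1.0
grip_force: 0.0
clock: 2.2
ee_pos: [0.5527, -0.1464, 0.2306]
tool_rot: [-2.223, -2.219, 0.001]
wrist_force: [-0.9, 0.3, -0.2]
gripper_width: 0.995
grip_force: 0.0
fine [[317. 163.]]
vb [[205. 160.]]
pan [[210. 254.]]
petri [[315. 298.]]
med [[221.  73.]]
```

View pics/w1.png

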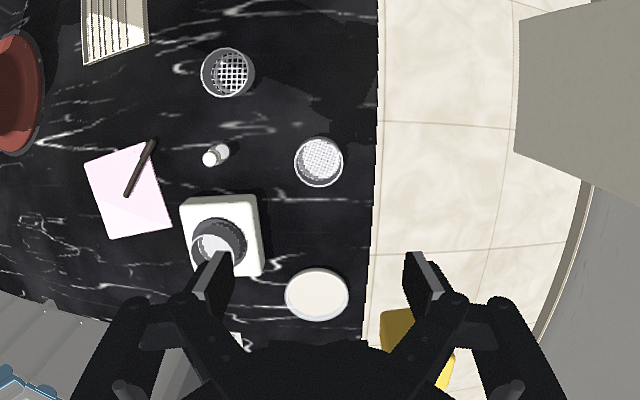

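The wrist view w1 shows the fine sieve at (319,162), matching its prediction. The medium sieve at (228,72) and the pan at (218,246) are about 8 px off theirs. I'll fit the rims by their edges to settle the difference.

```bash
cat >> h.py <<'E'
from scipy.ndimage import map_coordinates
def rimfit(w,x,y,z,rad=(.028,),span=.014,step=.001):
    """search (x,y) so that projected rim circles lie on strong edges (radial gradient magnitude)"""
    g=cv2.cvtColor(w["img"],cv2.COLOR_RGB2GRAY).astype(float); g=cv2.GaussianBlur(g,(0,0),.8)
    G=np.hypot(cv2.Sobel(g,-1,1,0),cv2.Sobel(g,-1,0,1)); G=np.minimum(G,150)
    a=np.linspace(0,2*np.pi,120); best=[]
    for dx in np.arange(-span,span+1e-9,step):
        for dy in np.arange(-span,span+1e-9,step):
            s=0
            for r in rad:
                p=wproj(w,np.c_[x+dx+r*np.cos(a),y+dy+r*np.sin(a),0*a+z]); s+=map_coordinates(G,[p[:,1],p[:,0]],order=1,mode="nearest").mean()
            best.append((s,x+dx,y+dy))
    best.sort(reverse=True); return np.array(best[:3]).round(4)
def draw(w,img,x,y,z,r,col):
    a=np.linspace(0,2*np.pi,90); cv2.polylines(img,[np.int32(wproj(w,np.c_[x+r*np.cos(a),y+r*np.sin(a),0*a+z])*8*4)],True,col,1,cv2.LINE_AA,3)
E
python3 - <<'E'
from h import *
w=wrist()
big=cv2.resize(w["img"][:,:,::-1].copy(),None,fx=4,fy=4,interpolation=cv2.INTER_CUBIC)
for n,u,v,x,y,z in [("fine",319,162,.552,-.144,.032),("med",228,72,.447,-.039,.04),("pan",218,246,.428,-.238,.075)]:
    print(n,wray(w,u,v,z).round(4),rimfit(w,x,y,z,(.028,.026)).tolist())
    b=rimfit(w,x,y,z,(.028,.026))[0]; draw(w,big,b[1],b[2],z,.028,(0,255,0)); draw(w,big,x,y,z,.028,(0,0,255))
cv2.imwrite("pics/f1.png",cv2.resize(big[100:1200,680:1480],(560,770))[:600])
E
```

```text
fine [ 0.5531 -0.1408  0.032 ] [[283.2138, 0.553, -0.143], [280.5717, 0.552, -0.143], [280.2304, 0.554, -0.143]]
med [ 0.4548 -0.0372  0.04  ] [[273.7541, 0.451, -0.039], [271.0576, 0.451, -0.037], [270.815, 0.45, -0.038]]
pan [ 0.439  -0.2263  0.075 ] [[222.9899, 0.43, -0.24], [221.3182, 0.43, -0.241], [220.0715, 0.431, -0.24]]
```

View pics/f1.png

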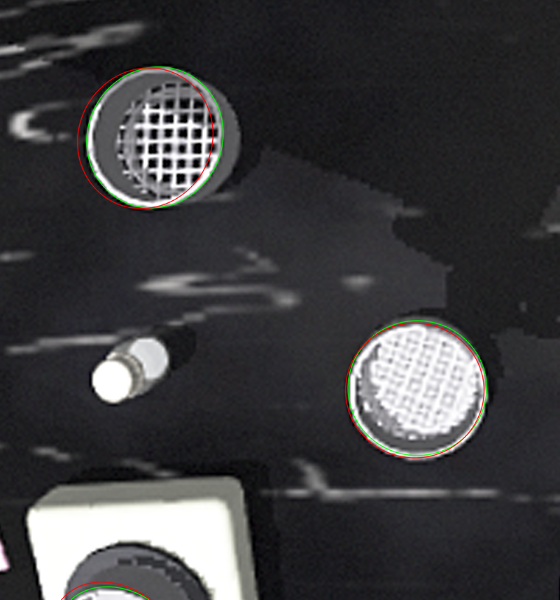

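The edge fits sit cleanly on the rims: fine (0.553,−0.143), medium (0.451,−0.039), pan (0.430,−0.240). I'll descend and grip the fine sieve.

```bash
python3 -m handwheel '[[[0.003,0.034,-0.4],0,1],[[0,0,-0.4],0,1],[[0,0,-0.4],0,1],[[0,0,-0.4],0,1],[[0,0,-0.3],0,1],[[0,0,-0.2],0,1],[[0,0,-0.12],0,1],[[0,0,-0.04],0,1]]' 40
python3 -m handwheel '[[[0,0,0],0,0.5],[[0,0,0],0,0.3],[[0,0,0],0,0.3],[[0,0,0],0,0.3],[[0,0,0],0,0.3],[[0,0,0],0,0.3],[[0,0,0],0,0.3],[[0,0,0],0,0.3]]'
```

```text
clock: 3.3
ee_pos: [0.5527, -0.1398, 0.0053]
tool_rot: [2.218, 2.225, 0.0]
wrist_force: [-0.6, -0.2, 1.0]
gripper_width: 0.998
grip_force: 0.0
clock: 4.3
ee_pos: [0.5538, -0.1405, 0.0068]
tool_rot: [2.217, 2.223, 0.002]
wrist_force: [0.5, 0.9, 5.8]
gripper_width: 0.635
grip_force: 42.5
```

```bash
python3 -m handwheel '[[[0,0,0.2],0,0.3],[[0,0,0.4],0,0.3],[[0,0,0.4],0,0.3],[[0,0,0.35],0,0.3],[[-0.41,-0.3,0],0,0.3],[[-0.41,-0.35,0],0,0.3],[[-0.41,-0.35,0],0,0.3],[[0,0,0],0,0.3]]'
python3 - <<'E'
from h import *
s=arm.read_state(); print(np.round(s["ee_pos"],4),s["gripper_width"],s["grip_force"])
w=wrist("w2"); x,y,z=s["ee_pos"]
print(rimfit(w,x,y,z+.0252,(.028,.026),.01).tolist())
print(rimfit(w,.43,-.24,.075,(.028,.026)).tolist())
E
```

```text
clock: 5.3
ee_pos: [0.4269, -0.2416, 0.1404]
tool_rot: [-2.223, -2.219, 0.001]
wrist_force: [1.0, 0.9, -2.1]
gripper_width: 0.636
grip_force: 43.2
[ 0.4269 -0.2416  0.1404] 0.6360168191717991 43.16435253247619
[[217.4691, 0.4269, -0.2456], [203.8644, 0.4259, -0.2456], [203.2691, 0.4259, -0.2446]]
[[178.043, 0.429, -0.241], [170.3515, 0.429, -0.242], [164.9852, 0.429, -0.24]]
```

View pics/w2.png

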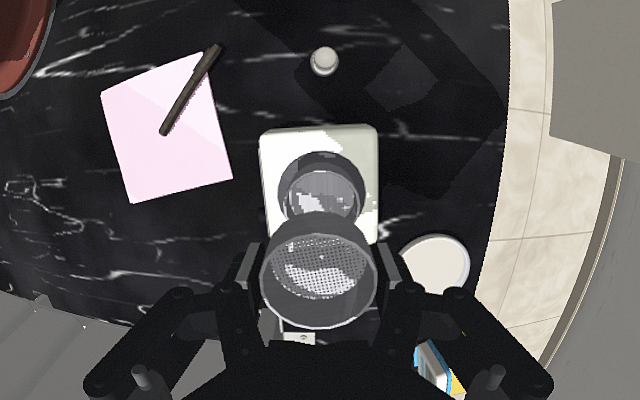

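w2 shows the fine-meshed sieve held level at (320,270), with the pan behind it at (320,195). Relative to the pan it must go +2.5 mm in x and +5 mm in y, then down about 65 mm.

```bash
python3 -m handwheel '[[[0.025,0.048,0],0,0.3],[[0,0,-0.2],0,0.3],[[0,0,-0.2],0,0.3],[[0,0,-0.1],0,0.3],[[0,0,-0.05],0,0.3],[[0,0,-0.04],0,0.3],[[0,0,-0.03],0,0.3],[[0,0,0],0,0.3]]'
python3 -m handwheel '[[[0,0,-0.01],0,0.3],[[0,0,-0.01],0,0.3],[[0,0,-0.005],0,0.3],[[0,0,0],0,0.3],[[0,0,0],0,0.3],[[0,0,0],0,0.3],[[0,0,0],0,0.3],[[0,0,0],0,0.3]]'
```

```text
clock: 6.35
ee_pos: [0.4321, -0.2361, 0.0791]
tool_rot: [2.217, 2.223, -0.002]
wrist_force: [-2.4, -1.7, 0.7]
gripper_width: 0.642
grip_force: 43.4
clock: 7.35
ee_pos: [0.4315, -0.2362, 0.0765]
tool_rot: [2.218, 2.224, -0.003]
wrist_force: [-5.1, -3.3, 3.7]
gripper_width: 0.642
grip_force: 43.7
```

```bash
python3 -m handwheel '[[[-0.005,-0.005,-0.01],0,0.3],[[0,0,0],0,0.3],[[0,0,0],0,1],[[0,0,0],0,1],[[0,0,0],0,1],[[0,0,0],0,1],[[0,0,0],0,1],[[0,0,0],0,1]]'
python3 -m handwheel '[[[0,0,0.3],0,1],[[0,0,0.4],0,1],[[0,0,0.4],0,1],[[0,0.4,0.4],0,1],[[0,0.4,0],0,1],[[0,0.2,0],0,1],[[0,0,0],0,1],[[0,0,0],0,1]]'
python3 - <<'E'
from h import *
w=wrist("w3")
for z in (.075,.095,.101): print(z,rimfit(w,.43,-.239,z,(.028,.026),.01).tolist())
print(rimfit(w,.451,-.039,.04,(.028,.026)).tolist())
E
```

```text
clock: 8.35
ee_pos: [0.4315, -0.2358, 0.0748]
tool_rot: [-2.219, -2.224, -0.0]
wrist_force: [0.4, -0.2, 0.1]
gripper_width: 1.003
grip_force: 0.0
clock: 9.35
ee_pos: [0.4315, -0.1362, 0.2247]
tool_rot: [2.219, 2.224, -0.001]
wrist_force: [-0.3, 0.7, -0.1]
gripper_width: 0.998
grip_force: 0.0
0.075 [[200.6579, 0.43, -0.24], [198.8543, 0.43, -0.241], [198.1588, 0.431, -0.24]]
0.095 [[281.0145, 0.431, -0.243], [272.2451, 0.43, -0.243], [271.4113, 0.431, -0.244]]
0.101 [[276.4154, 0.431, -0.239], [274.6976, 0.431, -0.24], [269.7056, 0.43, -0.239]]
[[261.0569, 0.451, -0.039], [261.0349, 0.451, -0.038], [260.518, 0.45, -0.039]]
```

View pics/w3.png

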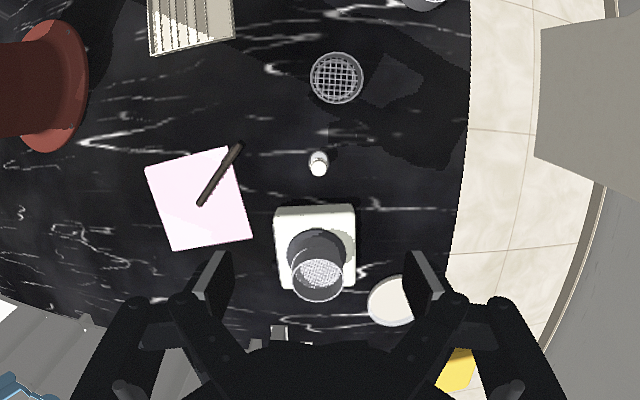

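w3 shows the fine sieve upright in the pan, with its rim at (318,280) fitting height 0.101 on the pan's axis. The medium sieve is at (336,78), and I'll fetch it next.

```bash
python3 -m handwheel '[[[0.1,0.5,0],0,1],[[0.095,0.47,0],0,1],[[0,0,-0.4],0,1],[[0,0,-0.4],0,1],[[0,0,-0.4],0,1],[[0,0,-0.4],0,1],[[0,0,-0.4],0,1],[[0,0,-0.13],0,1]]'
python3 -m handwheel '[[[0,0,0],0,0.5],[[0,0,0],0,0.3],[[0,0,0],0,0.3],[[0,0,0],0,0.3],[[0,0,0],0,0.3],[[0,0,0],0,0.3],[[0,0,0],0,0.3],[[0,0,0],0,0.3]]'
```

```text
clock: 10.4
ee_pos: [0.4489, -0.039, 0.009]
tool_rot: [-2.217, -2.22, 0.005]
wrist_force: [0.5, 0.5, 1.2]
gripper_width: 0.998
grip_force: 0.0
clock: 11.4
ee_pos: [0.4528, -0.0393, 0.0136]
tool_rot: [2.216, 2.222, 0.003]
wrist_force: [-0.4, -1.6, 6.3]
gripper_width: 0.65
grip_force: 42.9
```

```bash
python3 -m handwheel '[[[0,0,0.3],0,0.3],[[0,0,0.5],0,0.3],[[0,0,0.5],0,0.3],[[-0.05,-0.5,0.4],0,0.3],[[-0.05,-0.5,0],0,0.3],[[-0.05,-0.5,0],0,0.3],[[-0.07,-0.45,0],0,0.3],[[0,0,0],0,0.3]]'
python3 - <<'E'
from h import *
s=arm.read_state(); print(np.round(s["ee_pos"],4))
w=wrist("w4"); x,y,z=s["ee_pos"]
print(rimfit(w,x,y,z+.0264,(.028,.026),.008,.0005).tolist())
print(rimfit(w,.431,-.2395,.101,(.028,.026),.008,.0005).tolist())
E
```

```text
clock: 12.4
ee_pos: [0.4282, -0.2344, 0.1802]
tool_rot: [-2.222, -2.219, 0.001]
wrist_force: [0.7, 0.4, -0.6]
gripper_width: 0.643
grip_force: 43.1
[ 0.4282 -0.2344  0.1802]
[[237.6264, 0.4277, -0.2334], [233.2161, 0.4277, -0.2329], [228.1641, 0.4282, -0.2334]]
[[192.4437, 0.4305, -0.24], [191.9375, 0.4305, -0.2395], [191.6473, 0.43, -0.2395]]
```

View pics/w4.png

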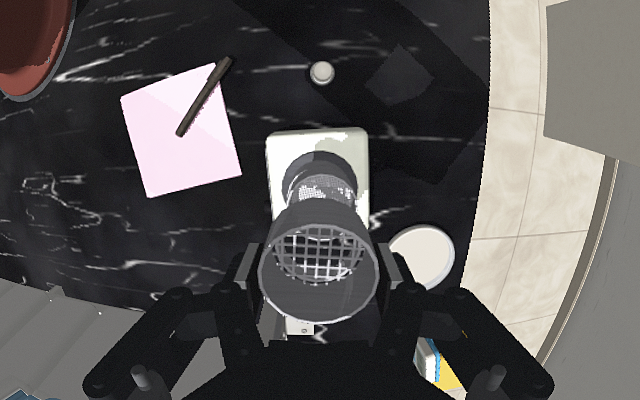

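w4 shows the medium sieve held level at (318,270) above the fine one at (322,190). The correction is +2.5 mm in x and −6 mm in y, then about 72 mm down.

```bash
python3 -m handwheel '[[[0.025,-0.06,0],0,0.3],[[0,0,-0.25],0,0.3],[[0,0,-0.2],0,0.3],[[0,0,-0.1],0,0.3],[[0,0,-0.05],0,0.3],[[0,0,-0.04],0,0.3],[[0,0,-0.03],0,0.3],[[0,0,0],0,0.3]]'
python3 -m handwheel '[[[0,0,-0.015],0,0.3],[[0,0,-0.015],0,0.3],[[0,0,-0.01],0,0.3],[[0,0,0],0,0.3],[[0,0,0],0,0.3],[[0,0,0],0,0.3],[[0,0,0],0,0.3],[[0,0,0],0,0.3]]'
```

```text
clock: 13.45
ee_pos: [0.4317, -0.2385, 0.1138]
tool_rot: [2.218, 2.224, -0.0]
wrist_force: [-0.6, 0.2, -0.8]
gripper_width: 0.646
grip_force: 43.1
clock: 14.45
ee_pos: [0.4317, -0.2385, 0.1098]
tool_rot: [2.218, 2.224, -0.0]
wrist_force: [-0.6, -0.5, -1.2]
gripper_width: 0.649
grip_force: 43.1
```

```bash
python3 -m handwheel '[[[0,0,-0.01],0,0.3],[[0,0,-0.01],0,0.3],[[0,0,0],0,0.3],[[0,0,0],0,0.3],[[0,0,0],0,0.3],[[0,0,0],0,0.3],[[0,0,0],0,0.3],[[0,0,0],0,0.3]]'
```

```text
clock: 15.45
ee_pos: [0.4318, -0.2387, 0.1088]
tool_rot: [2.218, 2.224, -0.001]
wrist_force: [-2.5, -0.5, 5.6]
gripper_width: 0.649
grip_force: 43.6
```

```bash
python3 -m handwheel '[[[0,0,0],0,0.6],[[0,0,0],0,1],[[0,0,0],0,1],[[0,0,0],0,1],[[0,0,0],0,1],[[0,0,0.2],0,1],[[0,0,0.4],0,1],[[0,0,0.6],0,1]]'
python3 -m handwheel '[[[0.2,0.4,0],0,1],[[0.2,0.4,0],0,1],[[0.2,0.4,0],0,1],[[0.2,0.4,0],0,1],[[0.2,0.4,0],0,1],[[0.15,0.4,0],0,1],[[0,0,0],0,1],[[0,0,0],0,1]]'
python3 - <<'E'
from h import *
s=arm.read_state(); print(np.round(s["ee_pos"],4))
w=wrist("w5")
print(rimfit(w,.4305,-.2395,.135,(.028,.026),.01,.0005).tolist())
print(rimfit(w,.55,.077,.05,(.028,.026)).tolist())
E
```

```text
clock: 16.45
ee_pos: [0.4305, -0.2375, 0.2266]
tool_rot: [-2.215, -2.221, 0.001]
wrist_force: [2.1, -1.5, -0.0]
gripper_width: 1.002
grip_force: 0.0
clock: 17.45
ee_pos: [0.5464, 0.0013, 0.2275]
tool_rot: [-2.218, -2.225, 0.001]
wrist_force: [0.3, -1.1, 0.3]
gripper_width: 1.0
grip_force: 0.0
[0.5464 0.0013 0.2275]
[[35.1561, 0.435, -0.2295], [34.8983, 0.4355, -0.2295], [34.7913, 0.4345, -0.2295]]
[[260.0169, 0.551, 0.078], [259.4604, 0.55, 0.079], [257.8133, 0.55, 0.078]]
```

View pics/w5.png

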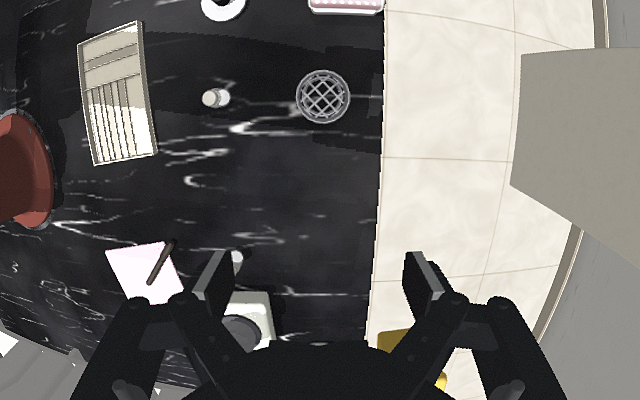

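w5 shows the coarse sieve at (322,97), fitted at (0.5505,0.078).

```bash
python3 -m handwheel '[[[0.04,0.4,0],0,1],[[0,0.37,-0.1],0,1],[[0,0,-0.4],0,1],[[0,0,-0.5],0,1],[[0,0,-0.5],0,1],[[0,0,-0.4],0,1],[[0,0,-0.18],0,1],[[0,0,0],0,1]]'
python3 -m handwheel '[[[0,0,0],0,0.5],[[0,0,0],0,0.3],[[0,0,0],0,0.3],[[0,0,0],0,0.3],[[0,0,0],0,0.3],[[0,0,0],0,0.3],[[0,0,0],0,0.3],[[0,0,0],0,0.3]]'
```

```text
clock: 18.5
ee_pos: [0.55, 0.0778, 0.019]
tool_rot: [-2.219, -2.222, 0.002]
wrist_force: [-0.8, 0.6, -0.5]
gripper_width: 0.998
grip_force: 0.0
clock: 19.5
ee_pos: [0.5526, 0.0785, 0.0224]
tool_rot: [2.216, 2.222, 0.004]
wrist_force: [-1.5, -0.9, 6.6]
gripper_width: 0.645
grip_force: 42.0
```

```bash
python3 -m handwheel '[[[0,0,0.2],0,0.3],[[0,0,0.45],0,0.3],[[0,0,0.45],0,0.3],[[0,0,0.45],0,0.3],[[0,0,0.45],0,0.3],[[-0.1,-0.3,0],0,0.3],[[-0.16,-0.4,0],0,0.3],[[-0.16,-0.4,0],0,0.3]]'
python3 -m handwheel '[[[-0.16,-0.4,0],0,0.3],[[-0.16,-0.4,0],0,0.3],[[-0.16,-0.4,0],0,0.3],[[-0.16,-0.4,0],0,0.3],[[-0.16,-0.4,0],0,0.3],[[0,-0.08,0],0,0.3],[[0,0,0],0,0.3],[[0,0,0],0,0.3]]'
python3 - <<'E'
from h import *
s=arm.read_state(); print(np.round(s["ee_pos"],4))
w=wrist("w6"); x,y,z=s["ee_pos"]
print(rimfit(w,x,y,z+.0276,(.028,.026),.008,.0005).tolist())
print(rimfit(w,.431,-.2395,.135,(.028,.026),.008,.0005).tolist())
E
```

```text
clock: 20.5
ee_pos: [0.508, -0.0322, 0.221]
tool_rot: [2.216, 2.225, 0.001]
wrist_force: [0.1, -0.6, -1.2]
gripper_width: 0.648
grip_force: 42.9
clock: 21.5
ee_pos: [0.429, -0.2385, 0.22]
tool_rot: [-2.217, -2.226, -0.001]
wrist_force: [0.1, -0.3, -1.4]
gripper_width: 0.642
grip_force: 42.9
[ 0.429  -0.2385  0.22  ]
[[245.9598, 0.4285, -0.2375], [237.5927, 0.4285, -0.238], [222.795, 0.4285, -0.237]]
[[184.8561, 0.4315, -0.2385], [184.3744, 0.4315, -0.239], [182.352, 0.432, -0.239]]
```

View pics/w6.png

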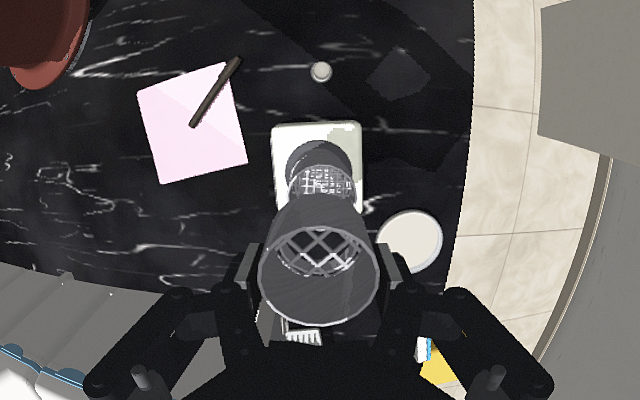

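w6 shows the coarse sieve held level at (318,272), with the medium one seated below at (322,182). The correction is +3 mm in x and −1 mm in y, then about 69 mm down.

```bash
python3 -m handwheel '[[[0.028,-0.012,0],0,0.3],[[0,0,-0.25],0,0.3],[[0,0,-0.2],0,0.3],[[0,0,-0.1],0,0.3],[[0,0,-0.05],0,0.3],[[0,0,-0.03],0,0.3],[[0,0,-0.02],0,0.3],[[0,0,0],0,0.3]]'
python3 -m handwheel '[[[0,0,-0.015],0,0.3],[[0,0,-0.01],0,0.3],[[0,0,-0.01],0,0.3],[[0,0,0],0,0.3],[[0,0,0],0,0.3],[[0,0,0],0,0.3],[[0,0,0],0,0.3],[[0,0,0],0,0.3]]'
```

```text
clock: 22.55
ee_pos: [0.4316, -0.2408, 0.1551]
tool_rot: [2.218, 2.224, 0.0]
wrist_force: [0.7, -0.1, -0.9]
gripper_width: 0.647
grip_force: 42.9
clock: 23.55
ee_pos: [0.4316, -0.2407, 0.1515]
tool_rot: [2.218, 2.224, 0.0]
wrist_force: [-0.0, 0.6, 2.7]
gripper_width: 0.643
grip_force: 43.2
```

```bash
python3 -m handwheel '[[[0,0,-0.007],0,0.3],[[0,0,0],0,0.3],[[0,0,0],0,1],[[0,0,0],0,1],[[0,0,0],0,1],[[0,0,0],0,1],[[0,0,0.2],0,1],[[0,0,0.4],0,1]]'
python3 -m handwheel '[[[0,0,0.4],0,1],[[0,0.5,0],0,1],[[0,0.6,0],0,1],[[0,0.6,0],0,1],[[0,0.6,0],0,1],[[0,0.6,0],0,1],[[0,0.6,0],0,1],[[0,0,0],0,1]]'
python3 - <<'E'
from h import *
s=arm.read_state(); print(np.round(s["ee_pos"],4))
w=wrist("w7")
print(rimfit(w,.431,.195,.011,(.028,),.014).tolist())
print(rimfit(w,.431,.195,.034,(.010,),.014).tolist())
E
```

```text
clock: 24.55
ee_pos: [0.4303, -0.2397, 0.2089]
tool_rot: [-2.215, -2.221, 0.001]
wrist_force: [0.3, 0.1, 0.5]
gripper_width: 0.998
grip_force: 0.0
clock: 25.55
ee_pos: [0.4307, 0.1129, 0.2505]
tool_rot: [-2.21, -2.232, -0.001]
wrist_force: [-0.8, -0.1, -0.2]
gripper_width: 1.0
grip_force: 0.0
[0.4307 0.1129 0.2505]
[[149.9992, 0.434, 0.202], [149.8202, 0.434, 0.201], [149.8124, 0.433, 0.202]]
[[149.9977, 0.434, 0.202], [149.6126, 0.433, 0.202], [149.0111, 0.434, 0.201]]
```

View pics/w7.png

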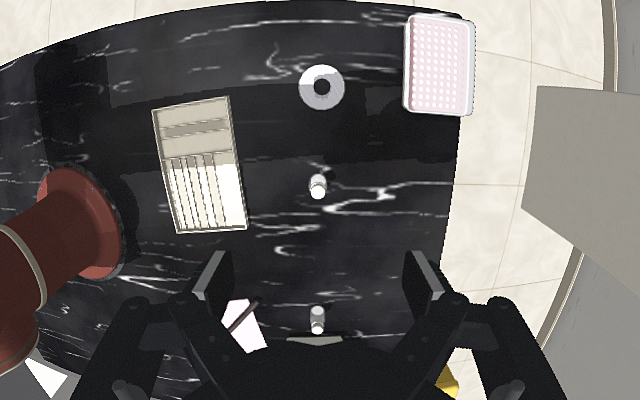

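w7 shows the lid at (322,87) with its knob in the middle, and both fits agree on (0.4335,0.202). I'll grip it by the knob.

```bash
python3 -m handwheel '[[[0.03,0.45,0],0,1],[[0,0.44,0],0,1],[[0,0,-0.4],0,1],[[0,0,-0.5],0,1],[[0,0,-0.5],0,1],[[0,0,-0.5],0,1],[[0,0,-0.35],0,0.6],[[0,0,-0.12],0,0.6]]'
python3 -m handwheel '[[[0,0,0],0,0.5],[[0,0,0],0,0.3],[[0,0,0],0,0.1],[[0,0,0],0,0.05],[[0,0,0],0,0],[[0,0,0],0,0],[[0,0,0],0,0],[[0,0,0],0,0]]' 40
```

```text
clock: 26.6
ee_pos: [0.433, 0.1965, 0.011]
tool_rot: [-2.22, -2.22, 0.007]
wrist_force: [0.0, 0.2, -0.4]
gripper_width: 0.614
grip_force: 0.0
clock: 27.6
ee_pos: [0.4364, 0.1987, 0.0157]
tool_rot: [2.216, 2.223, 0.005]
wrist_force: [-0.9, -2.3, 6.3]
gripper_width: 0.211
grip_force: 39.7
```

```bash
python3 -m handwheel '[[[0,0,0.2],0,0],[[0,0,0.5],0,0],[[0,0,0.5],0,0],[[0,0,0.5],0,0],[[0,0,0.5],0,0],[[0,0,0.3],0,0],[[0,-0.3,0],0,0],[[0,-0.5,0],0,0]]'
python3 -m handwheel '[[[0,-0.5,0],0,0],[[0,-0.5,0],0,0],[[0,-0.5,0],0,0],[[-0.03,-0.5,0],0,0],[[0,-0.5,0],0,0],[[0,-0.5,0],0,0],[[0,-0.5,0],0,0],[[0,0,0],0,0]]'
python3 - <<'E'
from h import *
s=arm.read_state(); print(np.round(s["ee_pos"],4))
w=wrist("w8"); x,y,z=s["ee_pos"]
print(rimfit(w,x,y,z-.0047,(.028,),.012,.0005).tolist())
print(rimfit(w,.431,-.2395,.179,(.028,.026),.008,.0005).tolist())
E
```

```text
clock: 28.6
ee_pos: [0.4343, 0.1184, 0.2642]
tool_rot: [2.214, 2.228, 0.002]
wrist_force: [0.6, -0.9, -1.4]
gripper_width: 0.212
grip_force: 39.5
clock: 29.6
ee_pos: [0.4308, -0.2338, 0.2631]
tool_rot: [-2.223, -2.219, 0.001]
wrist_force: [0.5, 0.2, -0.6]
gripper_width: 0.214
grip_force: 39.5
[ 0.4308 -0.2338  0.2631]
[[119.1941, 0.4308, -0.2303], [118.7345, 0.4303, -0.2303], [118.1507, 0.4308, -0.2298]]
[[172.7671, 0.434, -0.2315], [172.2347, 0.4335, -0.2315], [169.7993, 0.4345, -0.2315]]
```

View pics/w8.png

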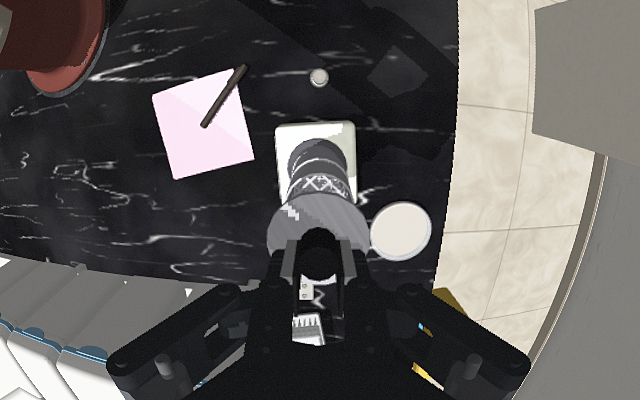

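w8 shows the lid held level at (318,235), covering most of the tower's top rim at (321,180). That coarse fit sits at the edge of its search range and isn't trustworthy, so I'll back off in −y for a free view of the tower and check with an overlay.

```bash
python3 -m handwheel '[[[0,-0.4,0],0,0],[[0,-0.3,0],0,0],[[0,0,0],0,0],[[0,0,0],0,0],[[0,0,0],0,0],[[0,0,0],0,0],[[0,0,0],0,0],[[0,0,0],0,0]]'
python3 - <<'E'
from h import *
s=arm.read_state(); print(np.round(s["ee_pos"],4))
w=wrist(); x,y,z=s["ee_pos"]
L=rimfit(w,x,y+.0035,z-.0047,(.028,),.006,.0005); C=rimfit(w,.431,-.2395,.179,(.028,.026),.014,.0005)
print(L.tolist(),C.tolist())
big=cv2.resize(w["img"][:,:,::-1].copy(),None,fx=4,fy=4,interpolation=cv2.INTER_CUBIC)
draw(w,big,*L[0][1:],z-.0047,.028,(0,255,0)); draw(w,big,*C[0][1:],.179,.028,(0,255,0)); draw(w,big,.4315,-.2395,.179,.028,(0,0,255))
cv2.imwrite("pics/f2.png",cv2.resize(big[200:1200,880:1680],(480,600)))
E
```

```text
clock: 30.65
ee_pos: [0.4315, -0.3015, 0.2636]
tool_rot: [2.218, 2.224, 0.0]
wrist_force: [-0.3, 0.5, -0.8]
gripper_width: 0.211
grip_force: 39.5
[ 0.4315 -0.3015  0.2636]
[[111.6114, 0.431, -0.2975], [110.7429, 0.4315, -0.2975], [109.5503, 0.431, -0.298]] [[266.7751, 0.4315, -0.24], [265.0625, 0.432, -0.24], [261.6794, 0.4315, -0.2405]]
```

View pics/f2.png

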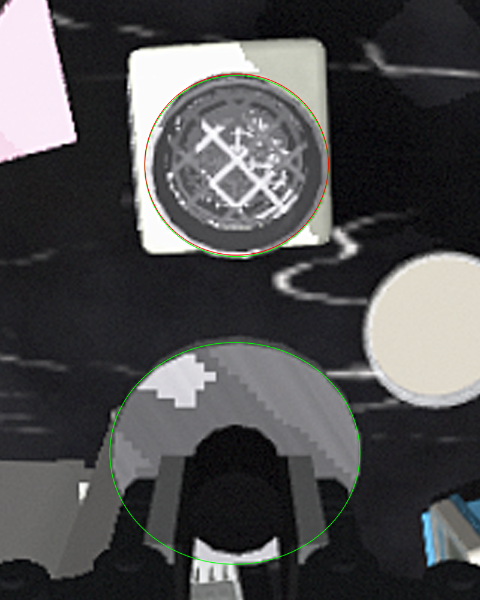

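The overlay f2 fits well: the tower's rim is centred at (0.4315,−0.240) at height 0.179, and the lid is at (0.431,−0.2975). I'll move +57.5 mm in y, then about 75 mm down.

```bash
python3 -m handwheel '[[[0.003,0.3,0],0,0],[[0,0.275,0],0,0],[[0,0,0],0,0],[[0,0,-0.3],0,0],[[0,0,-0.2],0,0],[[0,0,-0.1],0,0],[[0,0,-0.05],0,0],[[0,0,-0.03],0,0]]'
python3 -m handwheel '[[[0,0,-0.02],0,0],[[0,0,-0.015],0,0],[[0,0,-0.015],0,0],[[0,0,-0.01],0,0],[[0,0,0],0,0],[[0,0,0],0,0],[[0,0,0],0,0],[[0,0,0],0,0]]'
```

```text
clock: 31.7
ee_pos: [0.432, -0.2445, 0.1959]
tool_rot: [2.218, 2.224, 0.0]
wrist_force: [0.3, -0.3, -1.0]
gripper_width: 0.217
grip_force: 39.5
clock: 32.7
ee_pos: [0.4318, -0.2441, 0.1896]
tool_rot: [2.218, 2.224, -0.0]
wrist_force: [0.5, -0.7, -0.5]
gripper_width: 0.213
grip_force: 39.5
```

```bash
python3 -m handwheel '[[[0,0,-0.01],0,0],[[0,0,-0.005],0,0],[[0,0,0],0,0],[[0,0,0],0,0],[[0,0,0],0,0],[[0,0,0],0,0],[[0,0,0],0,0],[[0,0,0],0,0]]'
```

```text
clock: 33.7
ee_pos: [0.432, -0.2443, 0.1885]
tool_rot: [2.218, 2.224, 0.0]
wrist_force: [-1.0, 0.1, 5.7]
gripper_width: 0.214
grip_force: 40.1
```

```bash
python3 -m handwheel '[[[0,0,0],0,0.4],[[0,0,0],0,0.7],[[0,0,0],0,0.7],[[0,0,0],0,0.7],[[0,0,0.2],0,0.7],[[0,0,0.4],0,0.7],[[0,0,0.3],0,0.7],[[0,-0.3,0],0,0.7]]'
python3 -m handwheel '[[[0,-0.3,0],0,0.7],[[0,0,0],0,0.7],[[0,0,0],0,0.7],[[0,0,0],0,0.7],[[0,0,0],0,0.7],[[0,0,0],0,0.7],[[0,0,0],0,0.7],[[0,0,0],0,0.7]]'
python3 - <<'E'
from h import *
w=wrist(); 
C=rimfit(w,.4315,-.24,.184,(.028,),.012,.0005); print(C.tolist())
big=cv2.resize(w["img"][:,:,::-1].copy(),None,fx=4,fy=4,interpolation=cv2.INTER_CUBIC)
draw(w,big,*C[0][1:],.184,.028,(0,255,0)); draw(w,big,.4315,-.24,.184,.028,(0,0,255))
a=cv2.resize(big[200:1200,880:1680],(400,500))
s=optics.get_image("scene"); c=cv2.resize(s["img"][130:250,320:450,::-1],(400,500))
cv2.imwrite("pics/f3.png",np.hstack([a,c]))
E
```

```text
clock: 34.7
ee_pos: [0.4336, -0.2747, 0.2841]
tool_rot: [2.209, 2.221, 0.002]
wrist_force: [0.7, -0.3, -0.5]
gripper_width: 0.701
grip_force: 0.0
clock: 35.7
ee_pos: [0.4318, -0.3041, 0.278]
tool_rot: [-2.218, -2.224, 0.0]
wrist_force: [-0.3, -0.2, -0.3]
gripper_width: 0.702
grip_force: 0.0
[[107.3921, 0.4315, -0.2405], [106.9377, 0.4315, -0.24], [105.9508, 0.432, -0.2405]]
```

View pics/f3.png

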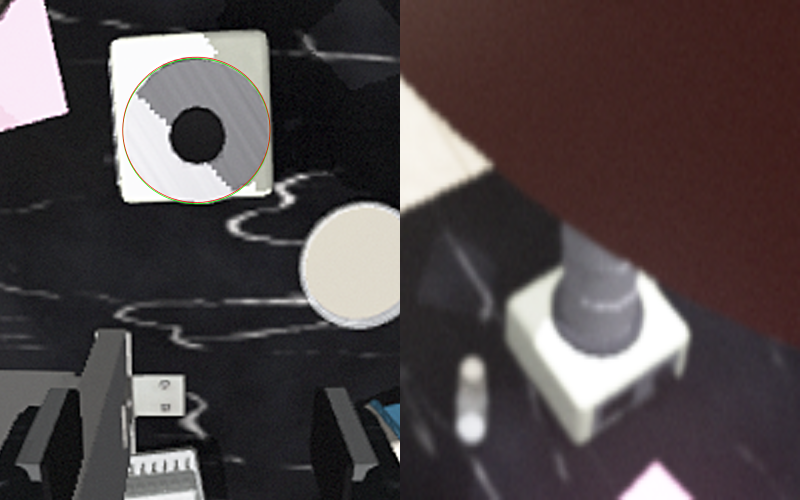

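f3 shows the lid centred on the tower at (197,130): its rim fits height 0.184 at (0.4315,−0.2405), and the gripper is clear. I'm handing in the job.

```bash
python3 -c "
from workcell import arm
print(arm.sign_off())"
```

```text
the job is handed in; nothing more can be done
None
```

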